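# Release the lid stay of the vaccine box and shut the lid

### The job

The vaccine box stands open, its lid propped by a locked folding stay on the box's right side. Lift the stay by its orange bar until it breaks past straight and unlocks, then swing the lid down, gently and without slamming it, until it is fully shut on the rim. Leave the vials standing in the box and do not disturb anything else on the table.

Things in the scene. Friction and masses are not known exactly. Their poses are not given: they have to be found in the camera images.
- chest: blue open-topped vaccine box fixed to the table, 180 mm deep (x), 240 mm wide (y), rim 95 mm above the table, walls 14 mm; origin at the centre of its underside. Its -x side is the front, towards the robot; the lid hinge is on its +x side, the lid stay on its -y side (right, seen from the robot). Vials stand inside, below the rim
- hinge_mid (a point): middle of the lid's hinge line on the far rim (box frame x +90, y 0, z 95 mm); axes as the box's. The lid turns about the box's y axis through it
- lid (a joint): opening of the lid, rad: 0 shut, 1.25 as found, propped by the locked stay, which blocks it. White panel 180 mm long from the hinge, 240 mm wide, 14 mm thick, underside plane through the hinge line, 0.35 kg. Stiff hinge (0.55 N m): it stays where it is left and swings down when its outer face is pushed with 2 to 6 N near the free edge
- lid_edge (a point): middle of the lid's free edge on its outer face: 180 mm from the hinge, 14 mm out from the underside plane. Moves with the lid
- stay (a joint): angle, rad, of the stay's short link (34 mm) about its pivot at box x -40, z 95 mm. 0 locked: link points back (+x), 0.15 above level. Lifting its far end (knuckle) swings it up and over to the front (-x): 0.33 straight, unlocked beyond; 1.42 straight up, lid then at 0.9; 2.47 with the lid shut. Takes a few N; the lid rises 0.04 rad on the way to straight
- lift_bar (a point): centre of the orange lift bar on the stay's knuckle: round, 12 mm thick, 60 mm long, along the box's x as found, at box y -178 mm, 100 mm high; clear below and above, 29 mm clear of the steel links, 52 mm from the box wall, joined at its middle by a 10 mm pin along y. Moves on the knuckle's 34 mm circle and tilts with the long link, up to 0.7 rad
- sanitizer: blue bottle with a white cap, 68 mm across, 180 mm tall; origin at the centre of its underside. A bystander.
- carton: brown cardboard carton 160 x 120 x 90 mm tall; origin at the centre of its underside. A bystander.
- bowl: steel bowl 120 mm across, 50 mm tall; origin at the centre of its underside. A bystander.
- pack: white and orange pack 120 x 80 x 30 mm tall; origin at the centre of its underside. A bystander.
- tray: low steel tray 120 x 200 x 25 mm tall; origin at the centre of its underside. A bystander.
- jar: amber jar 60 mm across, 80 mm tall; origin at the centre of its underside. A bystander.
- vial0: clear vial with a red cap, 32 mm across, 52 mm tall, standing inside the box on its floor; origin at the centre of its underside. Stays as it is.
- vial1: clear vial with a silver cap, 32 mm across, 52 mm tall, standing inside the box on its floor; origin at the centre of its underside. Stays as it is.
- vial2: clear vial with a green cap, 32 mm across, 52 mm tall, standing inside the box on its floor; origin at the centre of its underside. Stays as it is.

How it is judged:
By the outcome, as a careful person would: the job done as asked, in the order asked, and still so for the second after the job is handed in, with the robot touching nothing.
It also fails if it takes over 53 s, if anything falls off the work surface, if the arm or the gripper's body presses on something with over 40 N, if the wrist force passes 120 N, or if a joint passes its speed limit or range.

### The arm

A 7-joint arm with a two-finger parallel gripper is mounted at the origin on the work surface. World frame = base frame: x ahead of the robot, y to its left, z up, the work surface at z = 0. Lengths are in m, angles in rad, forces in N, time in s.
With the tool pointing down it reaches from about 0.4 to 0.85 m from the base axis. Payload 10.4 kg.
Tool frame: the origin (TCP) lies between the finger pads; the fingertips stand 14 mm ahead of it and the grasp point (between the pads) lies 5 mm behind it; z points along the fingers, y is the direction in which the jaws open and shut (so a half turn about z gives the same grasp; the last joint's range is limited). The gripper opens to 87 mm and grips with 3 to 60 N. Pads are 19 mm wide; open, the fingers measure 117 mm over their backs; the gripper's body (75 mm by 190 mm) begins 51 mm behind the grasp point.
Start: joints at [1.295, 0.332, -0.065, 1.46, 0.022, 1.35, -0.088], TCP at [0.156, -0.605, 0.237] pointing down, gripper open.
Joint ranges: [-2.6, 2.6], [-0.5, 2.12], [-1.47, 1.34], [0.16, 2.42], [-1.27, 4.41], [0.06, 2.06], [-2.6, 2.6]. Speed limits (rad/s): [2.22, 2.22, 2.79, 2.79, 3.14, 3.14, 3.14].

### API

Orientations are given as a unit quaternion [x, y, z, w].
In Python, from bench import readout, camera, calibration, order gives the robot as it stands.
- The arm moves only by the tool apply_moves, never from a script. Its argument "deltas" is a list of rows, each an object with "translation": the shift along the world's x, y, z in m, a list of three; "turn": the turn, a rotation vector about the world's x, y, z in rad, a list of three; "hand": the finger opening in m, from 0 to 0.087. A call has 1 to 5 rows; each row shifts and turns the pose as measured when the row begins; what a row does not reach is not made up. A row lasts 1/10 s, in which the tool goes at most 50 mm and 8.59 degrees, less where a joint would pass 70% of its speed; a pose out of reach is approached as far as the arm can. A call with a gripper value outside its range is refused whole. The fingers move at their own pace and stop on an object; "newtons" is the grip in N (left out, the last holds). Time passes only in rows, so rows that do not move let the fingers close. It gives the time, the measured TCP pose, the force and the opening at its end, in the units of the state.
- readout.read_state(): the state, without advancing time (a new reading comes with each control period).
- camera(name): name is "scene" or "top" or "wrist"; returns the picture (384x512x3 uint8, red, green, blue); there is no depth.
- calibration(name): a dict with "fx", "fy", "cx", "cy" (pixels), "extrinsics" (4x4, takes a point from world to camera coordinates). Camera axes: x right, y down, z forward; pixel columns grow to the right and rows downward; lengths in m; the calibration is good to about 2 mm. A picture is of the moment at which its call begins: read the wrist's pose just before it. calibration takes no time and is no camera call; for the wrist camera it gives the pose at the moment of the call.
- order.close_job(): hands the job in, once; it reports no verdict.
The state is a dict: "time": time; "joint_positions": joint angles; "joint_vel": joint speeds; "joint_torque": joint torques, N m; "ee_pos": TCP position; "eef_rot": TCP orientation; "ft_force": force on the tool from outside, world axes, zero at the start; "torque": the same for the moment, N m; "width": finger opening in m.
Only numpy, scipy, OpenCV 4.12 (cv2) and the standard library are available. Lean on these libraries where they do the work, as an engineer would, in place of code of your own. Each camera call takes 0.05 s, during which the arm holds its last target. There are 200 camera calls.

## Working session

There is one attempt and no reset: what is moved stays moved. The work goes in short steps, Python scripts to look and compute and a tool call to move; the robot and the scene stay as the last step left them, time stands still between calls to the robot, and variables do not carry over. Pictures are saved under pics/ and viewed, about 8 in all and at most 12, crops included, and the job is handed in when it is done.

Besides the shell and the picture viewer there is one more tool, called as a command line: name --argument value ..., lists and objects as JSON in quotes. apply_moves: Moves the arm, as the interface text tells. Its arguments: {"type":"object","properties":{"deltas":{"type":"array","items":{"type":"object","properties":{"translation":{"type":"array","items":{"type":"number"}},"turn":{"type":"array","items":{"type":"number"}},"hand":{"type":"number"}}}},"newtons":{"type":"number"}},"required":["deltas"]}

```bash
mkdir -p pics; ls
python3 - <<'E'
from bench import readout, camera, calibration
import cv2,numpy as np
np.set_printoptions(precision=4,suppress=True)
s=readout.read_state();print(s)
for n in("scene","top"):
    c=calibration(n);print(n,c["fx"],c["fy"],c["cx"],c["cy"]);print(np.array(c["extrinsics"]))
    im=camera(n);cv2.imwrite(f"pics/{n}0.png",cv2.resize(im[:,:,::-1],None,fx=1.5,fy=1.5,interpolation=cv2.INTER_CUBIC))
E
```

```text
pics
{'time': 0.0, 'joint_positions': array([ 1.2954,  0.3328, -0.0647,  1.461 ,  0.0216,  1.3499, -0.0885]), 'joint_vel': array([ 0.0012,  0.0005, -0.    ,  0.0006, -0.0017, -0.0008,  0.0003]), 'joint_torque': array([ -0.0012, -62.3254,   0.0241, -38.9885,  -0.0616,   0.0399,
         0.0001]), 'ee_pos': array([ 0.1562, -0.6048,  0.2358]), 'eef_rot': array([ 0.992 ,  0.1261, -0.0001, -0.0007]), 'ft_force': array([-0.0483,  0.6671,  0.2061]), 'torque': array([ 0.0183,  0.0212, -0.0301]), 'width': 0.08720043289451644}
scene 351.60572102594864 351.60572102594864 254.65154117525267 186.91100688952403
[[-0.1985  0.9801  0.0053  0.1339]
 [ 0.8137  0.1678 -0.5565 -0.3057]
 [-0.5463 -0.1062 -0.8308  1.6355]
 [ 0.      0.      0.      1.    ]]
top 469.25054764635604 469.25054764635604 252.91476026304377 187.4885983630592
[[ 0.0241 -0.9997  0.0021 -0.0102]
 [-0.9816 -0.0241 -0.1896  0.4999]
 [ 0.1896  0.0025 -0.9818  1.4101]
 [ 0.      0.      0.      1.    ]]
```

View pics/scene0.png

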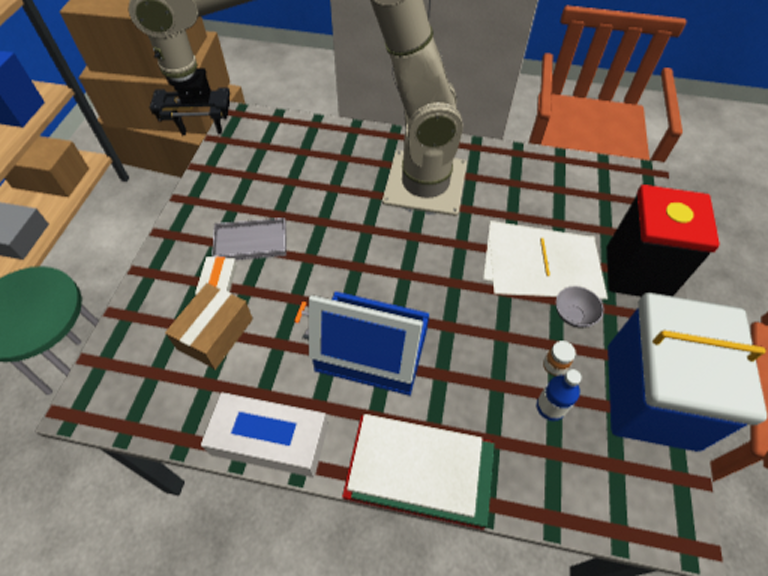

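View pics/top0.png

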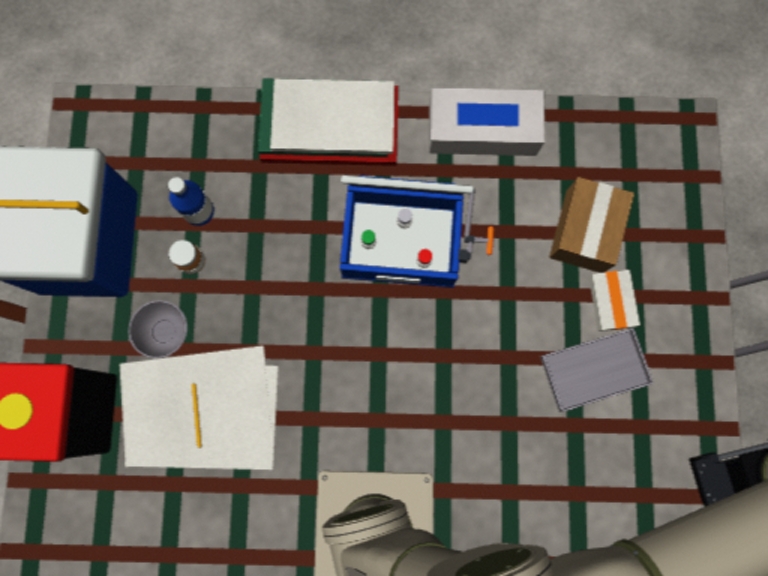

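Run:
```python
import cv2
from bench import camera
im=camera("top")[:,:,::-1]
cv2.imwrite("pics/crop.png",cv2.resize(im[110:200,220:340],None,fx=6.6,fy=6.6,interpolation=cv2.INTER_CUBIC))
```

```text
(no output)
```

View pics/crop.png

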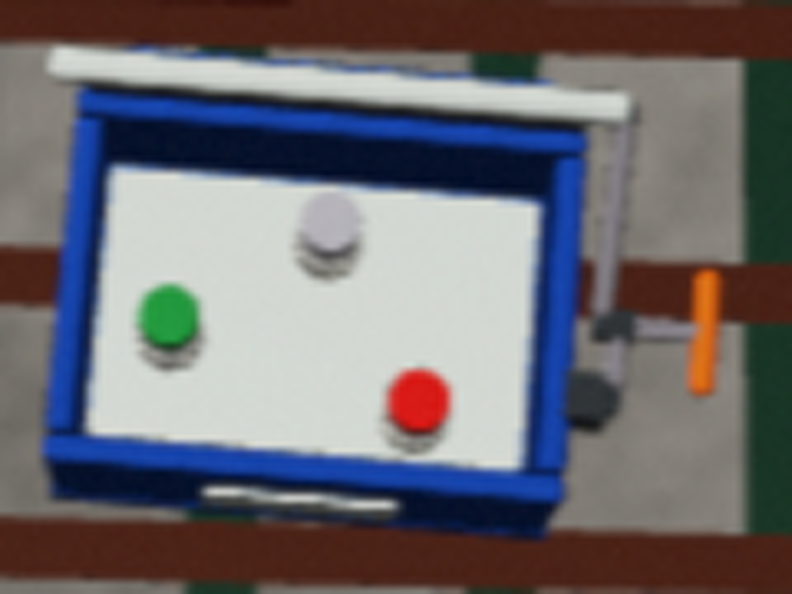

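```bash
cat > h.py <<'E'
import numpy as np
from bench import calibration
def ray(name,u,v,z):
    c=calibration(name);E=np.array(c["extrinsics"]);R,t=E[:3,:3],E[:3,3]
    o=-R.T@t;d=R.T@np.array([(u-c["cx"])/c["fx"],(v-c["cy"])/c["fy"],1])
    return o+d*(z-o[2])/d[2]
E
python3 - <<'E'
from h import *
np.set_printoptions(precision=4,suppress=True)
f=lambda u,v,z:ray("top",u/6.6-.42+220,v/6.6-.42+110,z)
fl,fr,br,bl=[f(*p,.095) for p in[(46,460),(563,500),(583,150),(80,92)]]
print(fl,fr,br,bl)
y=fl-fr+bl-br; yaw=np.arctan2(-y[0],y[1]);x=bl-fl+br-fr
print("yaw",yaw,np.arctan2(x[1],x[0]),np.linalg.norm(fl-fr),np.linalg.norm(fr-br)); print("centre",(fl+fr+br+bl)/4)
print("bar",f(704,331,.1),f(707,270,.1),f(701,393,.1))
c,s=np.cos(yaw),np.sin(yaw);R=np.array([[c,-s],[s,c]])
# front edge based centre
print("c from front",(fl+fr)[:2]/2+R@[.09,0], "c from bar", f(704,331,.106)[:2]-R@[-.04+.034*np.cos(.15),-.178])
E
```

```text
[0.5142 0.0819 0.095 ] [ 0.5014 -0.1543  0.095 ] [ 0.6679 -0.1631  0.095 ] [0.6903 0.0721 0.095 ]
yaw -0.07468624719713303 -0.05416136413853634 0.23651780220276217 0.1667364985770873
centre [ 0.5934 -0.0408  0.095 ]
bar [ 0.581  -0.2182  0.1   ] [ 0.61   -0.2197  0.1   ] [ 0.5518 -0.2166  0.1   ]
c from front [ 0.5975 -0.0429] c from bar [ 0.5991 -0.0402]
```

apply_moves --deltas '[{"translation":[0.033,0.032,0],"turn":[0,0,-0.1],"hand":0.03},{"translation":[0.034,0.032,0],"turn":[0,0,-0.1],"hand":0.03},{"translation":[0.034,0.032,0],"turn":[0,0,-0.11],"hand":0.03},{"translation":[0.034,0.032,0],"turn":[0,0,0],"hand":0.03},{"translation":[0.034,0.032,0],"turn":[0,0,0],"hand":0.03}]'

```text
time: 0.65
ee_pos: [0.3218, -0.4429, 0.2336]
eef_rot: [0.999, -0.042, -0.002, -0.001]
ft_force: [1.1, -0.8, 0.2]
width: 0.055
```

apply_moves --deltas '[{"translation":[0.034,0.032,0],"turn":[0,0,0],"hand":0.03},{"translation":[0.034,0.032,0],"turn":[0,0,0],"hand":0.03},{"translation":[0.034,0.032,0],"turn":[0,0,0],"hand":0.03},{"translation":[0.034,0.032,0],"turn":[0,0,0],"hand":0.03},{"translation":[0.034,0.032,0],"turn":[0,0,0],"hand":0.03}]'

```text
time: 1.15
ee_pos: [0.4968, -0.2749, 0.2334]
eef_rot: [0.999, -0.042, -0.002, -0.001]
ft_force: [0.1, 0.4, -0.1]
width: 0.0302
```

apply_moves --deltas '[{"translation":[0.036,0.03,-0.01],"turn":[0,0,0.02],"hand":0.03},{"translation":[0.03,0.026,-0.02],"turn":[0,0,0],"hand":0.03},{"translation":[0,0,0],"turn":[0,0,0],"hand":0.03}]'

```text
time: 1.45
ee_pos: [0.569, -0.2089, 0.2023]
eef_rot: [1.0, -0.028, -0.001, -0.002]
ft_force: [-1.0, 0.1, -0.4]
width: 0.03
```

Run:
```python
from bench import readout, camera, calibration
import cv2,numpy as np
np.set_printoptions(precision=4,suppress=True)
s=readout.read_state();print(s["ee_pos"],s["eef_rot"])
c=calibration("wrist");E=np.array(c["extrinsics"]);print(c["fx"],c["cx"],c["cy"]);print(E)
im=camera("wrist")[:,:,::-1].copy()
cv2.imwrite("pics/w1.png",cv2.resize(im,None,fx=1.5,fy=1.5))
R,t=E[:3,:3],E[:3,3]
for p in [(.581,-.218,.1),(.563,-.217,.1),(s["ee_pos"][0],s["ee_pos"][1],.1)]:
    q=R@np.array(p)+t;print(p,1.5*(c["fx"]*q[0]/q[2]+c["cx"]),1.5*(c["fy"]*q[1]/q[2]+c["cy"]))
```

```text
[ 0.569  -0.2089  0.2023] [ 0.9996 -0.0276 -0.0014 -0.0024]
294.1394258075829 256.88690761332083 192.050918053785
[[-0.0561 -0.9984 -0.0034 -0.1756]
 [-0.9638  0.0532  0.2611  0.5368]
 [-0.2605  0.0179 -0.9653  0.5089]
 [ 0.      0.      0.      1.    ]]
(0.581, -0.218, 0.1) 401.07575965119315 273.2280490855335
(0.563, -0.217, 0.1) 400.81080087862404 302.82473077481495
(np.float64(0.5690237714835062), np.float64(-0.20889871142552816), 0.1) 386.616439208084 293.79738640444236
```

View pics/w1.png

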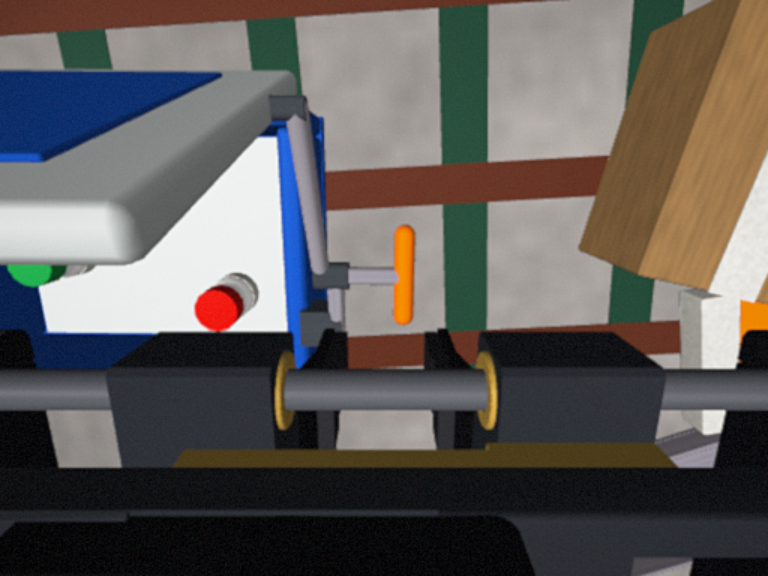

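apply_moves --deltas '[{"translation":[-0.007,-0.011,-0.02],"turn":[0,0,0],"hand":0.03},{"translation":[0,0,-0.03],"turn":[0,0,0],"hand":0.03},{"translation":[0,0,0],"turn":[0,0,0],"hand":0.03}]'

```text
time: 1.8
ee_pos: [0.5598, -0.2255, 0.1535]
eef_rot: [1.0, -0.03, -0.001, -0.0]
ft_force: [-0.4, -0.9, 0.6]
width: 0.0299
```

apply_moves --deltas '[{"translation":[0.002,0.0055,0],"turn":[0,0,0],"hand":0.03},{"translation":[0,0,0],"turn":[0,0,0],"hand":0.03}]'

```text
time: 2.0
ee_pos: [0.5617, -0.2215, 0.1558]
eef_rot: [1.0, -0.031, -0.0, 0.0]
ft_force: [0.7, 1.0, 0.4]
width: 0.03
```

apply_moves --deltas '[{"translation":[0,0.001,-0.03],"turn":[0,0,0],"hand":0.03},{"translation":[0,0.001,-0.025],"turn":[0,0,0],"hand":0.03},{"translation":[0,0,0],"turn":[0,0,0],"hand":0.03}]'

```text
time: 2.3
ee_pos: [0.5633, -0.2211, 0.1057]
eef_rot: [0.999, -0.032, 0.003, 0.002]
ft_force: [-2.0, 0.2, -1.1]
width: 0.0298
```

apply_moves --deltas '[{"translation":[-0.001,0.001,-0.01],"turn":[0,0,0],"hand":0.03},{"translation":[0,0,0],"turn":[0,0,0],"hand":0.0},{"translation":[0,0,0],"turn":[0,0,0],"hand":0.0},{"translation":[0,0,0],"turn":[0,0,0],"hand":0.0},{"translation":[0,0,0],"turn":[0,0,0],"hand":0.0}]' --newtons 6

```text
time: 2.8
ee_pos: [0.5635, -0.2187, 0.1]
eef_rot: [1.0, -0.031, 0.004, 0.002]
ft_force: [-3.1, 3.4, -4.5]
width: 0.0114
```

```bash
python3 - <<'E'
from bench import camera
import cv2
cv2.imwrite("pics/w2.png",cv2.resize(camera("wrist")[:,:,::-1],None,fx=1.2,fy=1.2))
E
cat > fb.py <<'E'
import numpy as np
from scipy.optimize import least_squares,brentq
# unknowns r, off, L ; plane: origin pivot, hinge (.13,0)
P=lambda th,r,o:np.array([.13-r*np.cos(th+o),r*np.sin(th+o)])
K=lambda q:.034*np.array([np.cos(q+.15),np.sin(q+.15)])
pts=[(0,1.25),(.33,1.29),(1.42,.9),(2.47,0)]
res=lambda p:[np.linalg.norm(P(t,p[0],p[1])-K(q))-p[2] for q,t in pts]
s=least_squares(res,[.061,0,.093],x_scale=[.01,.1,.01]);print(s.x,s.fun)
r,o,L=s.x
def lid(q):
    f=lambda t:np.linalg.norm(P(t,r,o)-K(q))-L
    return brentq(f,-.3,1.2 if q>.6 else 1.29) if f(-.3)*f(1.2 if q>.6 else 1.29)<0 else 1.28
ang=lambda q,t:np.arctan2(*(P(t,r,o)-K(q))[::-1])
a0=ang(0,1.25)
for q in(0,.33,.5,.7,.9,1.1,1.42,1.8,2.47):
    t={0:1.25,.33:1.29}.get(q) or lid(q);b=ang(q,t)-a0
    g=K(q)+.018*np.array([-np.cos(b),-np.sin(b)])
    print(q,round(t,3),"tilt",round(b,3),"grip mm",(1000*(g-K(0)+[.018,0])).round(1))
E
python3 fb.py
```

```text
[0.05991072 0.12703233 0.10048475] [-6.85056439e-05  7.82871256e-05 -1.19706378e-05  2.18887321e-06]
0 1.25 tilt 0.0 grip mm [0. 0.]
0.33 1.29 tilt -0.117 grip mm [-3.3 12.7]
0.5 1.274 tilt -0.171 grip mm [-6.3 18.6]
0.7 1.28 tilt -0.234 grip mm [-10.7  24.6]
0.9 1.163 tilt -0.281 grip mm [-16.   29.4]
1.1 1.075 tilt -0.327 grip mm [-21.9  33. ]
1.42 0.9 tilt -0.392 grip mm [-32.2  35.8]
1.8 0.652 tilt -0.46 grip mm [-44.3  34.5]
2.47 1.28 tilt -0.29 grip mm [-62.3  17. ]
```

View pics/w2.png

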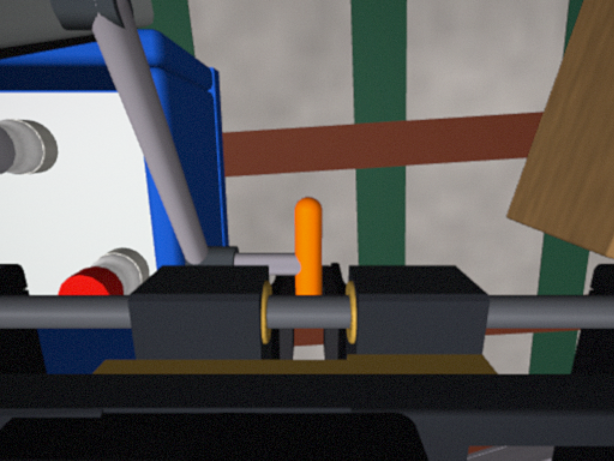

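apply_moves --deltas '[{"translation":[-0.001,0,0.005],"turn":[0,0,0],"hand":0.0},{"translation":[-0.001,0,0.005],"turn":[0,0,0],"hand":0.0},{"translation":[-0.002,0,0.005],"turn":[0,0,0],"hand":0.0},{"translation":[-0.003,0,0.005],"turn":[0,0,0],"hand":0.0}]' --newtons 8

```text
time: 3.25
ee_pos: [0.5558, -0.2181, 0.1209]
eef_rot: [1.0, -0.031, 0.003, 0.001]
ft_force: [-0.2, 3.7, -6.6]
width: 0.0115
```

apply_moves --deltas '[{"translation":[-0.004,0,0.004],"turn":[0,0,0],"hand":0.0},{"translation":[-0.004,0,0.004],"turn":[0,0,0],"hand":0.0},{"translation":[-0.005,0,0.003],"turn":[0,0,0],"hand":0.0},{"translation":[-0.005,0,0.002],"turn":[0,0,0],"hand":0.0}]'

```text
time: 3.65
ee_pos: [0.5387, -0.2168, 0.1359]
eef_rot: [1.0, -0.03, 0.006, 0.001]
ft_force: [5.2, 2.8, -7.8]
width: 0.0116
```

Run:
```python
from bench import camera
import cv2,numpy as np
a=camera("scene")[130:290,120:320,::-1]
cv2.imwrite("pics/s2.png",cv2.resize(a,None,fx=3.5,fy=3.5,interpolation=cv2.INTER_CUBIC))
```

```text
(no output)
```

View pics/s2.png

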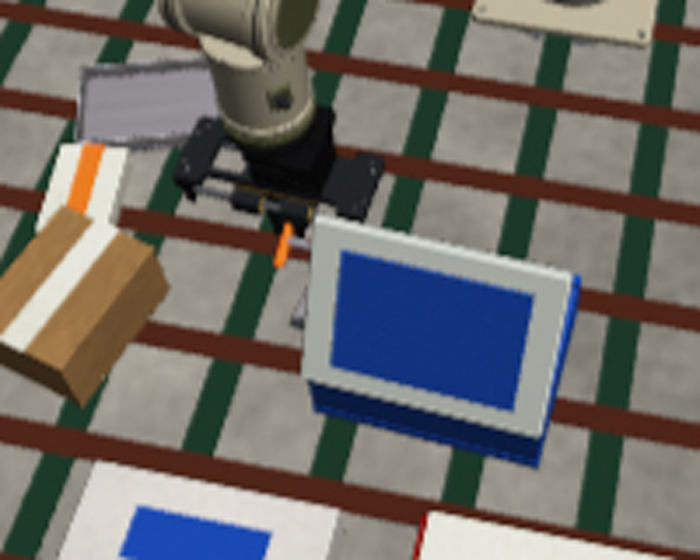

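apply_moves --deltas '[{"translation":[0,0,0],"turn":[0,0,0],"hand":0.028},{"translation":[0,0,0],"turn":[0,0,0],"hand":0.028},{"translation":[0,0,0],"turn":[0,0,0],"hand":0.028},{"translation":[-0.003,0,0.015],"turn":[0,0,0],"hand":0.028},{"translation":[-0.005,0,0.03],"turn":[0,0,0],"hand":0.028}]'

```text
time: 4.2
ee_pos: [0.5286, -0.2198, 0.1825]
eef_rot: [0.999, -0.032, 0.005, 0.002]
ft_force: [-0.2, -0.3, -0.5]
width: 0.0277
```

apply_moves --deltas '[{"translation":[-0.01,0,0.04],"turn":[0,0,0],"hand":0.0},{"translation":[0,-0.0,0.045],"turn":[0,0,0],"hand":0.0},{"translation":[0,-0.0,0.045],"turn":[0,0,0],"hand":0.0},{"translation":[0.01,0.01,0.03],"turn":[0,0,0],"hand":0.0}]'

```text
time: 4.6
ee_pos: [0.5249, -0.2116, 0.3538]
eef_rot: [0.999, -0.033, 0.006, 0.003]
ft_force: [0.7, -1.2, -0.3]
width: 0.0046
```

apply_moves --deltas '[{"translation":[0.027,0.035,0],"turn":[0,0,0],"hand":0.0},{"translation":[0.03,0.035,0],"turn":[0,0,0],"hand":0.0},{"translation":[0.03,0.035,0],"turn":[0,0,0],"hand":0.0},{"translation":[0.03,0.035,0],"turn":[0,0,0],"hand":0.0},{"translation":[0.03,0.02,0],"turn":[0,0,0],"hand":0.0}]'

```text
time: 5.1
ee_pos: [0.6743, -0.0515, 0.3709]
eef_rot: [0.999, -0.04, 0.015, 0.007]
ft_force: [0.1, 0.2, 0.1]
width: 0.0008
```

Run:
```python
from bench import camera
import cv2,numpy as np
a=camera("top")[95:215,205:365,::-1]
cv2.imwrite("pics/t2.png",cv2.resize(a,None,fx=5,fy=5,interpolation=cv2.INTER_CUBIC))
```

```text
(no output)
```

View pics/t2.png

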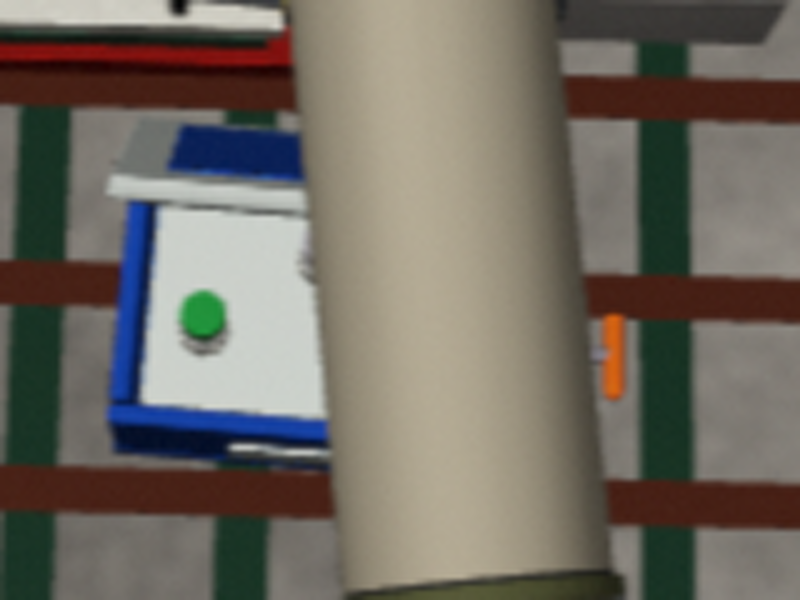

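apply_moves --deltas '[{"translation":[0,0,-0.04],"turn":[0,0,0],"hand":0.0},{"translation":[0,0,-0.04],"turn":[0,0,0],"hand":0.0},{"translation":[-0.005,0,-0.03],"turn":[0,0,0],"hand":0.0},{"translation":[0,0,0],"turn":[0,0,0],"hand":0.0}]'

```text
time: 5.55
ee_pos: [0.6734, -0.0451, 0.2599]
eef_rot: [0.999, -0.036, 0.017, 0.005]
ft_force: [-0.5, -0.5, 0.1]
width: 0.0
```

apply_moves --deltas '[{"translation":[-0.008,0,-0.001],"turn":[0,0,0],"hand":0.0},{"translation":[-0.008,0,-0.001],"turn":[0,0,0],"hand":0.0},{"translation":[-0.008,0,-0.001],"turn":[0,0,0],"hand":0.0},{"translation":[-0.008,0,0],"turn":[0,0,0],"hand":0.0}]'

```text
time: 5.95
ee_pos: [0.6419, -0.0461, 0.2643]
eef_rot: [0.999, -0.037, 0.02, 0.005]
ft_force: [1.5, -0.8, 0.5]
width: 0.0007
```

apply_moves --deltas '[{"translation":[-0.006,0,-0.002],"turn":[0,0,0],"hand":0.0},{"translation":[-0.006,0,-0.002],"turn":[0,0,0],"hand":0.0}]'

```text
time: 6.15
ee_pos: [0.6293, -0.0463, 0.2625]
eef_rot: [0.999, -0.037, 0.022, 0.005]
ft_force: [0.4, -0.0, -0.9]
width: 0.0006
```

apply_moves --deltas '[{"translation":[0,0,-0.008],"turn":[0,0,0],"hand":0.0},{"translation":[-0.003,0,-0.006],"turn":[0,0,0],"hand":0.0},{"translation":[-0.004,0,-0.004],"turn":[0,0,0],"hand":0.0}]'

```text
time: 6.45
ee_pos: [0.6227, -0.0463, 0.2449]
eef_rot: [0.999, -0.037, 0.024, 0.006]
ft_force: [1.2, -0.5, 3.7]
width: 0.0006
```

apply_moves --deltas '[{"translation":[-0.0068,0,-0.0037],"turn":[0,0,0],"hand":0.0},{"translation":[-0.0065,0,-0.0042],"turn":[0,0,0],"hand":0.0},{"translation":[-0.0063,0,-0.0045],"turn":[0,0,0],"hand":0.0},{"translation":[-0.006,0,-0.0049],"turn":[0,0,0],"hand":0.0},{"translation":[-0.0058,0,-0.0052],"turn":[0,0,0],"hand":0.0}]'

```text
time: 6.95
ee_pos: [0.5891, -0.0447, 0.2203]
eef_rot: [0.999, -0.036, 0.024, 0.005]
ft_force: [1.1, 1.1, 1.6]
width: 0.0004
```

apply_moves --deltas '[{"translation":[-0.0055,0,-0.0057],"turn":[0,0,0],"hand":0.0},{"translation":[-0.0053,0,-0.0058],"turn":[0,0,0],"hand":0.0},{"translation":[-0.005,0,-0.006],"turn":[0,0,0],"hand":0.0},{"translation":[-0.0047,0,-0.0063],"turn":[0,0,0],"hand":0.0},{"translation":[-0.0043,0,-0.0065],"turn":[0,0,0],"hand":0.0}]'

```text
time: 7.45
ee_pos: [0.5615, -0.0449, 0.1869]
eef_rot: [0.999, -0.036, 0.024, 0.005]
ft_force: [1.3, 0.3, 0.8]
width: 0.0003
```

apply_moves --deltas '[{"translation":[-0.0034,0,-0.0064],"turn":[0,0,0],"hand":0.0},{"translation":[-0.003,0,-0.0065],"turn":[0,0,0],"hand":0.0},{"translation":[-0.0027,0,-0.0066],"turn":[0,0,0],"hand":0.0},{"translation":[-0.0024,0,-0.0067],"turn":[0,0,0],"hand":0.0},{"translation":[-0.002,0,-0.0068],"turn":[0,0,0],"hand":0.0}]'

```text
time: 7.95
ee_pos: [0.5461, -0.0451, 0.1506]
eef_rot: [0.999, -0.036, 0.023, 0.005]
ft_force: [0.7, 0.7, 1.7]
width: 0.0001
```

apply_moves --deltas '[{"translation":[-0.0015,0,-0.005],"turn":[0,0,0],"hand":0.0},{"translation":[-0.001,0,-0.005],"turn":[0,0,0],"hand":0.0},{"translation":[-0.0008,0,-0.004],"turn":[0,0,0],"hand":0.0},{"translation":[-0.0005,0,-0.003],"turn":[0,0,0],"hand":0.0},{"translation":[0,0,-0.002],"turn":[0,0,0],"hand":0.0}]'

```text
time: 8.45
ee_pos: [0.5413, -0.0454, 0.129]
eef_rot: [0.999, -0.036, 0.023, 0.005]
ft_force: [-0.7, 0.1, 1.2]
width: 0.0006
```

apply_moves --deltas '[{"translation":[0,0,-0.0015],"turn":[0,0,0],"hand":0.0},{"translation":[0,0,-0.0015],"turn":[0,0,0],"hand":0.0},{"translation":[0,0,-0.0015],"turn":[0,0,0],"hand":0.0}]'

```text
time: 8.75
ee_pos: [0.5408, -0.0454, 0.124]
eef_rot: [0.999, -0.036, 0.022, 0.005]
ft_force: [-0.5, -0.3, 1.8]
width: 0.0007
```

apply_moves --deltas '[{"translation":[0,0,-0.001],"turn":[0,0,0],"hand":0.0},{"translation":[0,0,-0.001],"turn":[0,0,0],"hand":0.0}]'

```text
time: 8.95
ee_pos: [0.5409, -0.0454, 0.1235]
eef_rot: [0.999, -0.036, 0.022, 0.005]
ft_force: [-7.8, 1.4, 16.1]
width: 0.0003
```

apply_moves --deltas '[{"translation":[0,0,0],"turn":[0,0,0],"hand":0.0},{"translation":[0,0,0.01],"turn":[0,0,0],"hand":0.0},{"translation":[0,0,0.03],"turn":[0,0,0],"hand":0.0},{"translation":[0,0,0.04],"turn":[0,0,0],"hand":0.0},{"translation":[-0.02,0,0.04],"turn":[0,0,0],"hand":0.0}]'

```text
time: 9.45
ee_pos: [0.5182, -0.0458, 0.2434]
eef_rot: [0.999, -0.036, 0.017, 0.004]
ft_force: [0.4, -0.7, 0.3]
width: 0.0006
```

apply_moves --deltas '[{"translation":[-0.02,-0.04,0.01],"turn":[0,0,0],"hand":0.0},{"translation":[-0.02,-0.045,0],"turn":[0,0,0],"hand":0.0},{"translation":[-0.02,-0.045,0],"turn":[0,0,0],"hand":0.0},{"translation":[-0.02,-0.045,0],"turn":[0,0,0],"hand":0.0},{"translation":[0,0,0],"turn":[0,0,0],"hand":0.0}]'

```text
time: 9.95
ee_pos: [0.436, -0.2249, 0.265]
eef_rot: [0.999, -0.034, 0.025, 0.007]
ft_force: [0.7, -0.1, -1.1]
width: 0.0006
```

Run:
```python
from bench import camera
import cv2,numpy as np
a=cv2.resize(camera("top")[90:220,200:360,::-1],(480,390),interpolation=cv2.INTER_CUBIC)
b=cv2.resize(camera("scene")[:,:,::-1],(520,390))[:,:]
cv2.imwrite("pics/a.png",a);cv2.imwrite("pics/f.png",np.hstack([a,b[:,60:380]]))
```

```text
(no output)
```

View pics/f.png

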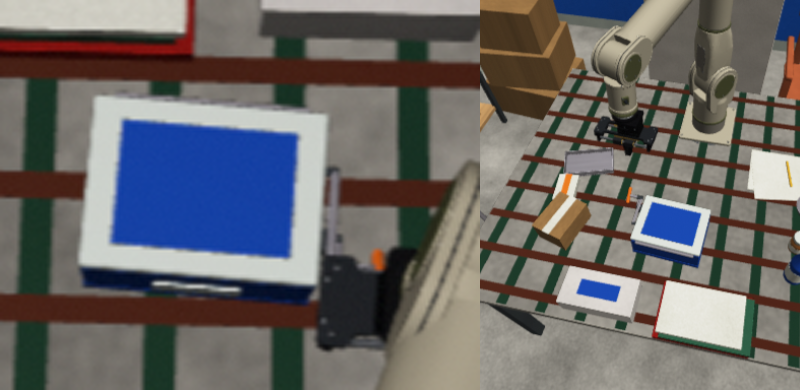

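The lid lies flat on the rim in both views, with the stay folded forward. The gripper is clear of everything, and nothing else in view has moved. I'm handing the job in.

```bash
python3 -c "
from bench import order;print(order.close_job())"
```

```text
the job is handed in; nothing more can be done
None
```

The vaccine box lid is shut on the rim, and I handed the job in at about 10 s of robot time.

- **Stay:** I gripped the front half of the orange bar lightly, clear of its pin. I lifted it along the knuckle's arc well past straight, to about 1.2 rad by my estimate, and the lid came down with it to about 1.0 rad. Then I let go.
- **Lid:** With closed fingertips I pushed the outer face down along the lid's arc, slowing near the end. Readings stayed around 1–4 N on the way down. At the rim the force rose to about 16 N, with the fingertips at 109.5 mm; a fully shut lid would put its top at 109 mm.
- **Last checks:** The final top and scene pictures show the lid flat on the box, the stay folded forward and the robot clear. The objects on the stay side of the table are where they were. The bowl was outside the last picture and the jar and sanitizer only at its edge, but the arm did not go near them.
- **Not checked:** I could not see the vials under the shut lid. Nothing was put into the box.

No check failed or disagreed.

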